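Hold the battery bunker's lid up with its lever

TASK

Open the battery bunker for me: push the orange knob outward, away from the lever, to the end of its travel so that the bolt frees the yellow lid, then smoothly press the red pad at the long end of the lever all the way down so that the lever's short end raises the heavy lid. Use only the fingertips or the outside of the fingers, do not touch the lid itself, and leave everything else on the bench where it is. Finish while still holding the pad fully down, with the lid standing up.

Things in the scene. Friction and masses are not known exactly. Their poses are not given: they have to be found in the camera images.
- bunker: fixed grey steel battery bunker. Origin on the table under the lever's pivot; x points from the pivot to the box, y to the side where the bolt is, z up. Box: x 105 to 235 mm, y -140 to 140 mm; its yellow lid's top is 97 mm high. The lever runs along -x at y 0. Base plate x -40 to 250 mm, y -150 to 150 mm, 4 mm thick
- pivot (a point): the lever's pivot axle, 120 mm above the table, between two upright cheeks 36 mm long and 134 mm high; 38 mm wide over both. The steel bar of the lever is 14 mm wide and 12 mm thick
- ledge (a point): centre of the top of the fixed ledge that carries the bolt, on the box's wall that faces the lever: 30 mm (bunker x) by 100 mm (bunker y), 88 mm above the table, centred at x 90, y 115 mm in the bunker frame. Two bolt guides on it, at bunker y 68 and 160 mm, 7 mm thick, tops 110 mm above the table
- pad (a point): centre of the top of the red pad (50 x 50 x 8 mm) at the long end of the steel lever bar. At rest it is 209 mm above the table, 157 mm from the pivot in the bunker's -x, sloping up away from the pivot at 0.45 rad; pressed fully it is 52 mm above the table, 167 mm from the pivot, sloping down as much. Pressing takes about 4 to 8 N with the bolt drawn; the lever comes back up when let go
- knob (a point): centre of the top of the orange upright knob on the sliding bolt: 16 mm in diameter, 44 mm tall, top 150 mm above the table, 90 mm from the pivot in the bunker's x and 85 mm in its y when locked. It slides 35 mm along the bunker's +y (away from the lever) against about 2 to 4 N of friction and stays where it is left
- bolt (a joint): travel of the bolt in m: 0 fully locked (its rod lies over a small steel tab of the lid), 0.035 fully drawn; the lid is free from about 0.02
- lever (a joint): lever angle in rad: 0 at rest (long end up), 0.9 when fully pressed, against its stop
- lid (a joint): lid angle in rad: 0 shut, about 0.48 when the lever is fully pressed. The lid (130 x 280 mm, about 2.4 kg) is hinged along the bunker box's far (+x) edge and falls shut on its own; steel lips on its near edge lie on the lever's roller
- pack_a: bystander: black and green battery pack 75 x 38 x 34 mm lying beside the lever; origin under its centre
- pack_b: bystander: white and green battery pack 75 x 38 x 34 mm lying on the lever's other side; origin under its centre
- drone: bystander: four-rotor drone about 280 x 280 x 70 mm; origin under its centre
- radio: bystander: black radio transmitter 150 x 190 x 72 mm; origin under its centre
- checker: bystander: flat black battery checker with a screen, 55 x 90 x 18 mm; origin under its centre
- driver: bystander: screwdriver lying down; origin under it
- partsbox: bystander: clear small-parts box 80 x 120 x 38 mm; origin under its centre

How it is judged:
On the way, in this order (a step that is already met when the one before it is completed fails the run):
1. the bolt is pushed back while the lid is still shut (value of joint bolt above 0.026 m and value of joint lid below 0.05 rad), for 0.1 s.
2. the lever is pressed down by the fingers and has raised the lid (value of joint lid above 0.42 rad and value of joint lever above 0.8 rad and value of joint bolt above 0.024 m and contact force between the fingers and lever above 1 N), for 0.3 s.
At the end, for the whole second after the job is handed in: the fingers still press on the lever (over 1 N), which is down (over 0.8 of 0.9 rad), the lid rests on the lever's short end, raised between 0.42 and 0.56 rad and not moving (under 0.1 rad/s), and the bolt is drawn (over 24 of 35 mm) (all of step 2 and value of joint lid below 0.56 rad and velocity of joint lid between -0.1 and 0.1 rad/s); the arm keeps its last pose, push and grip.
It fails at once if the robot touches the lid (contact force between any of the fingers, the arm and lid above 1 N).
It fails at once if the lid is thrown open past what the lever gives (value of joint lid above 0.65 rad).
It fails at once if a bystander is moved or lifted by more than 20 mm (distance of any of pack_a, pack_b, drone, radio, checker, driver, partsbox from where it was at the start of the episode above 0.02 m).
It also fails if it takes over 48 s, if anything falls off the work surface, if the arm or the gripper's body presses on something with over 40 N, if the wrist force passes 120 N, or if a joint passes its speed limit or range.

ROBOT

A 7-joint arm with a two-finger parallel gripper is mounted at the origin on the work surface. World frame = base frame: x ahead of the robot, y to its left, z up, the work surface at z = 0. Lengths are in m, angles in rad, forces in N, time in s.
With the tool pointing down it reaches from about 0.425 to 0.875 m from the base axis. Payload 4.7 kg.
Tool frame: the origin (TCP) lies between the finger pads; the fingertips stand 17 mm ahead of it and the grasp point (between the pads) lies 2 mm behind it; z points along the fingers, y is the line along which they close (so a half turn about z gives the same grasp; the last joint's range is limited). The gripper opens to 87 mm and grips with 3 to 60 N. Pads are 19 mm wide; open, the fingers measure 117 mm over their backs; the gripper's body (75 mm by 190 mm) begins 51 mm behind the grasp point.
Start: joints at [-1.121, 0.321, -0.07, 1.45, 0.023, 1.371, -0.057], TCP at [0.274, 0.589, 0.24] pointing down, gripper open.
Joint ranges: [-2.86, 2.86], [-0.3, 2.09], [-1.38, 1.24], [0.06, 2.45], [-1.56, 4.7], [0.09, 2.05], [-2.69, 2.69]. Speed limits (rad/s): [2.57, 2.57, 3.14, 3.14, 3.14, 3.14, 3.14].

INTERFACE

Orientations are given as a unit quaternion [x, y, z, w].
In Python, from rig import env gives the robot as it stands. The module is installed in compiled form; this text tells all that it offers.
- The arm moves only by the shell command python3 -m pendant 'ROWS' [OPENING]. ROWS is JSON, one flat list of numbers, 6 for each row, row after row: the shift along the tool's x, y, z in mm, then the turn, a rotation vector about the tool's x, y, z in degrees. In form: [tx, ty, tz, ax, ay, az, tx, ty, tz, ax, ay, az, ...]. A call has 1 to 20 rows; each row shifts and turns the commanded pose from where the row before left it, along the tool's axes as they then stand; what a row does not reach is not made up. A row lasts 1/8 s, in which the tool goes at most 62.5 mm and 10.7 degrees, less where a joint would pass 70% of its speed; a pose out of reach is approached as far as the arm can. A call is refused whole if a number of a shift passes 62.5 or a number of a turn 10.7, either way. A call with a gripper value outside its range is refused whole. OPENING is the finger opening in mm, from 0 to 87, set as the call begins (- or left out, the last holds). The fingers move at their own pace and stop on an object; the grip force is fixed at half the most. Time passes only in rows, so rows that do not move let the fingers close. It gives the time, the measured TCP pose, the force, the opening and the grip force at its end, in the units of the state.
- env.state(): the state, without advancing time (a new reading comes with each control period).
- env.snapshot(name): name is "scene" or "top" or "wrist"; returns a dict with "pixels" (384x512x3 uint8, red, green, blue), "z_map" (384x512 float32, m along the optical axis (not along the pixel's ray), 0 where there is no reading), "fx", "fy", "cx", "cy" (pixels), "world_from_camera" (4x4, takes a point from camera to world coordinates). Camera axes: x right, y up, looking along -z (the intrinsics and any distortion apply to the point x, -y, -z); pixel columns grow to the right and rows downward; lengths in m; the calibration is good to about 2 mm. A picture is of the moment at which its call begins.
- env.hand_in(): hands the job in; it is judged then, once.
The state is a dict: "clock": time; "qpos": joint angles; "qd": joint speeds; "tau": joint torques, N m; "tcp_pos": TCP position; "tcp_rot": TCP orientation; "ft_force": force on the tool from outside, world axes, zero at the start; "moment": the same for the moment, N m; "finger_gap": opening from 0.0 (shut) to 1.0 (fully open); "finger_force": force on a finger pad.
Only numpy, scipy, OpenCV 4.12 (cv2) and the standard library are available. Lean on these libraries where they do the work, as an engineer would, in place of code of your own. Each camera call takes 0.05 s, during which the arm holds its last target. There are 200 camera calls.

## Working session

There is one attempt and no reset: what is moved stays moved. The work goes in short steps, Python scripts to look and compute and a shell command to move; the robot and the scene stay as the last step left them, time stands still between calls to the robot, and variables do not carry over. Pictures are saved under pics/ and viewed, at most 10 in all, crops included, and the job is handed in when it is done.

```bash
mkdir -p pics; cat > h.py <<'E'
import numpy as np, cv2
from rig import env
def pts(s):
    z=s["z_map"]; v,u=np.mgrid[0:z.shape[0],0:z.shape[1]]
    c=np.stack([(u-s["cx"])/s["fx"]*z,-(v-s["cy"])/s["fy"]*z,-z,np.ones_like(z)],-1)
    p=(c@np.array(s["world_from_camera"]).T)[...,:3]; p[z==0]=np.nan
    return p
E
python3 - <<'E'
from h import *
st=env.state(); print(st["clock"],st["tcp_pos"],st["tcp_rot"],st["ft_force"])
ims=[]
for n in("scene","top"):
    s=env.snapshot(n); im=s["pixels"]; p=pts(s); ims.append(im)
    hsv=cv2.cvtColor(im,cv2.COLOR_RGB2HSV)
    print(n,np.round(np.array(s["world_from_camera"])[:3],2).tolist())
    for nm,lo,hi in(("red",(0,150,80),(5,255,255)),("red2",(174,150,80),(180,255,255)),("orange",(7,150,100),(18,255,255)),("yellow",(20,130,100),(34,255,255))):
        m=cv2.inRange(hsv,lo,hi); k,l,stt,c=cv2.connectedComponentsWithStats(m)
        for i in range(1,k):
            if stt[i,4]>25:
                q=p[l==i]; q=q[~np.isnan(q[:,0])]
                print(nm,stt[i].tolist(),np.round(np.median(q,0),3),np.round(q.min(0),3),np.round(q.max(0),3))
for n,i in zip("st",ims): cv2.imwrite(f"pics/{n}0.png",i[...,::-1])
E
```

```text
0.0 [0.27423004 0.58872566 0.23845567] [ 2.16179941e-01  9.76353055e-01 -9.60441640e-04 -1.48989148e-04] [-0.7381746  -0.42683486  1.1167841 ]
scene [[-0.46, -0.68, 0.56, 1.34], [0.89, -0.36, 0.3, 0.42], [-0.0, 0.64, 0.77, 1.26]]
red [228, 150, 19, 14, 110] [ 0.3   -0.236  0.023] [ 0.245 -0.268 -0.008] [ 0.355 -0.219  0.034]
red [216, 173, 16, 16, 138] [ 0.595 -0.118  0.21 ] [ 0.569 -0.14   0.194] [ 0.615 -0.098  0.222]
red [433, 220, 53, 39, 1453] [0.328 0.717 0.049] [ 0.223  0.627 -0.007] [0.384 0.826 0.058]
red [402, 364, 7, 7, 29] [0.857 0.654 0.048] [ 0.844  0.645 -0.003] [0.861 0.663 0.052]
orange [45, 153, 60, 51, 1028] [ 0.761 -0.712  0.049] [ 0.414 -1.283 -0.363] [ 0.842 -0.702  0.085]
orange [117, 160, 8, 8, 39] [ 0.58  -0.676  0.013] [ 0.567 -0.714 -0.003] [ 0.588 -0.663  0.043]
orange [125, 187, 8, 8, 49] [ 0.686 -0.541  0.017] [ 0.672 -0.575 -0.003] [ 0.695 -0.531  0.041]
orange [293, 197, 4, 9, 26] [0.504 0.129 0.138] [0.496 0.123 0.108] [0.51  0.134 0.154]
orange [355, 352, 26, 26, 416] [0.911 0.55  0.072] [0.884 0.517 0.065] [0.938 0.581 0.079]
yellow [136, 157, 12, 1
[... 2067 characters left out ...]
3  1.49  -0.74 ]
orange [440, 99, 48, 56, 1102] [ 0.742 -0.711  0.053] [ 0.659 -1.213 -0.559] [ 1.034 -0.702  0.086]
orange [0, 104, 10, 54, 298] [ 0.959  1.458 -0.75 ] [ 0.8    1.425 -0.768] [ 1.116  1.496 -0.732]
orange [406, 211, 7, 6, 32] [ 0.436 -0.564  0.016] [ 0.428 -0.574 -0.006] [ 0.447 -0.56   0.049]
orange [1, 336, 23, 48, 507] [-0.332  1.357 -0.751] [-0.463  1.295 -0.774] [-0.205  1.424 -0.732]
yellow [386, 32, 42, 33, 634] [ 1.015 -0.516  0.194] [ 0.995 -0.674 -0.003] [ 1.124 -0.491  0.204]
yellow [177, 136, 38, 79, 2563] [0.581 0.205 0.097] [0.445 0.141 0.069] [0.721 0.272 0.105]
yellow [405, 172, 15, 15, 142] [ 0.56  -0.562  0.068] [ 0.538 -0.608 -0.003] [ 0.587 -0.541  0.077]
```

View pics/s0.png

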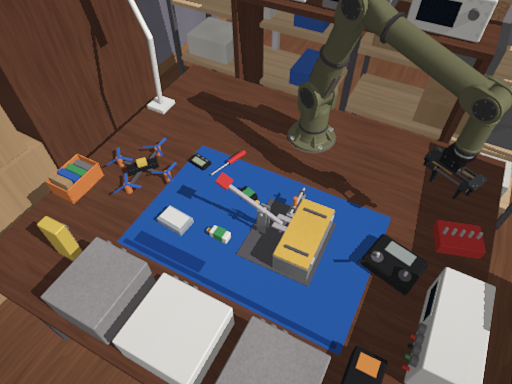

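View pics/t0.png

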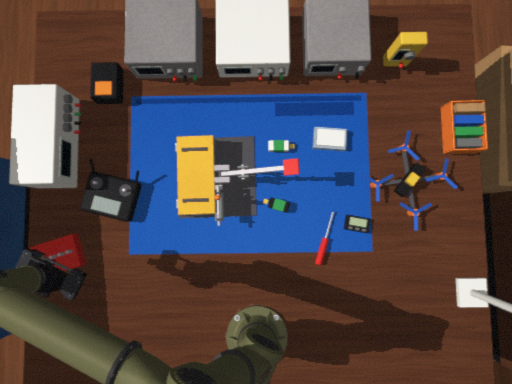

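The scene view shows the red pad at (224,181), the knob at about (295,201) and the lid at (303,234). In the top view the pad is at (291,167), the lid at (195,175) and the knob near (219,200). The lever runs along roughly −y in world, and the bolt is on the robot's side.

```bash
cat >> h.py <<'E'
from scipy.spatial.transform import Rotation as R
def frame(o,yaw,b): # bunker -> world
    c,s=np.cos(yaw),np.sin(yaw); return np.array([o[0]+c*b[0]-s*b[1],o[1]+s*b[0]+c*b[1],b[2]])
E
python3 - <<'E'
from h import *
for n in("scene","top"):
    s=env.snapshot(n); p=pts(s); hsv=cv2.cvtColor(s["pixels"],cv2.COLOR_RGB2HSV)
    q=p[(cv2.inRange(hsv,(20,110,80),(36,255,255))>0)]; q=q[(abs(q[:,2]-.097)<.006)&(abs(q[:,0]-.58)<.2)&(abs(q[:,1]-.2)<.12)]
    r=cv2.minAreaRect((q[:,:2]*1000).astype(np.float32)); print(n,"lid",r)
    box=cv2.boxPoints(r); e=box[1]-box[0]; f=box[2]-box[1]; l=e if np.hypot(*e)>np.hypot(*f) else f
    if l[0]>0:l=-l
    yaw=np.arctan2(-l[0],l[1]); c=np.array(r[0])/1000; o=c-.17*np.array([np.cos(yaw),np.sin(yaw)])
    print("yaw",np.degrees(yaw),"o",o,"pad",frame(o,yaw,(-.157,0,.209)),"knob",frame(o,yaw,(.09,.085,.15)))
    q=p[(cv2.inRange(hsv,(5,120,80),(19,255,255))>0)]; q=q[(abs(q[:,0]-.5)<.04)&(abs(q[:,1]-.13)<.04)]
    print("knob seen",len(q),np.round(np.median(q,0),3),np.round(q.max(0),3),np.round(q.min(0),3))
    q=p[((hsv[...,0]<5)|(hsv[...,0]>174))&(hsv[...,1]>140)]; q=q[(q[:,2]>.18)&(abs(q[:,0]-.59)<.05)]; print("pad seen",q.mean(0),(q.max(0)+q.min(0))/2)
    if n=="scene": cv2.imwrite("pics/c1.png",cv2.resize(s["pixels"][150:290,190:350,::-1],None,fx=4,fy=4,interpolation=2))
E
```

```text
scene lid ((583.024658203125, 206.9894256591797), (278.0192565917969, 128.94290161132812), 1.6296911239624023)
yaw 91.62968 o [0.58785938 0.03705818] pad [ 0.59232439 -0.11987832  0.209     ] knob [0.5003342  0.12460442 0.15      ]
knob seen 34 [0.504 0.128 0.134] [0.53  0.135 0.156] [0.493 0.119 0.001]
pad seen [ 0.59247441 -0.11760405  0.20959672] [ 0.59153147 -0.1169722   0.20911366]
top lid ((582.939208984375, 206.61318969726562), (273.62359619140625, 127.0655517578125), 1.3049768209457397)
yaw 91.30497 o [0.58681082 0.03665728] pad [ 0.59038637 -0.12030201  0.209     ] knob [0.49978319 0.12469813 0.15      ]
knob seen 36 [0.5   0.132 0.138] [0.531 0.168 0.153] [0.489 0.12  0.075]
pad seen [ 0.59090213 -0.11934012  0.20937251] [ 0.5910407  -0.11991934  0.20952644]
```

View pics/c1.png

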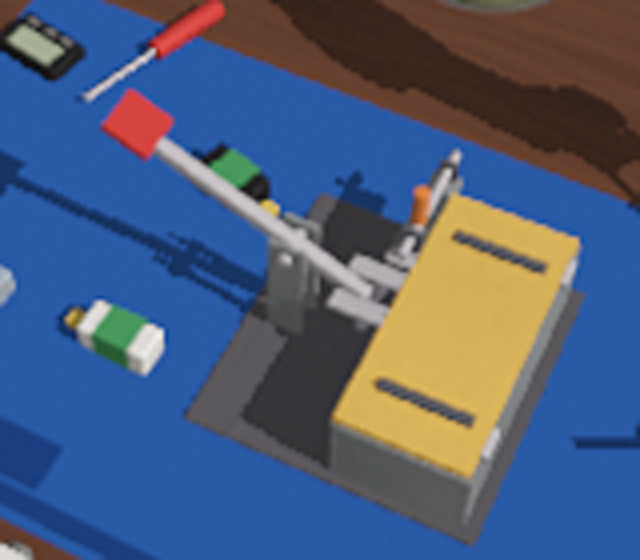

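```bash
cat >> h.py <<'E'
O=(.5873,.0368); YAW=np.radians(91.45)
def go(b,rz=None):
    "tool-frame shift (mm) to bring TCP to bunker point b, plus rotvec to have tool y along -bunker y"
    st=env.state(); Rt=R.from_quat(st["tcp_rot"]); w=frame(O,YAW,b)
    T=np.array([[np.cos(YAW),np.sin(YAW),0],[np.sin(YAW),-np.cos(YAW),0],[0,0,-1]]).T
    # tool x along bunker +x, y along -bunker y, z down
    print("target",w.round(4),"shift",np.round(Rt.inv().apply(w-st["tcp_pos"])*1000,1),"turn",np.round((Rt.inv()*R.from_matrix(T)).as_rotvec(degrees=True),2),"shift in target frame",np.round(T.T@(w-st["tcp_pos"])*1000,1))
E
python3 -c "
from h import *
go((.088,.052,.24))"
```

```text
target [0.5331 0.1235 0.24  ] shift [-431.1 -312.8   -0.7] turn [-6.000e-02  4.000e-02  6.358e+01] shift in target frame [-471.9  246.9   -1.1]
```

```bash
python3 -m pendant '[0,0,0,0,0,10.6,0,0,0,0,0,10.6,0,0,0,0,0,10.6,0,0,0,0,0,10.6,0,0,0,0,0,10.6,0,0,0,0,0,10.6]' 0 && python3 -m pendant '[-43,22.4,0,0,0,0,-43,22.4,0,0,0,0,-43,22.4,0,0,0,0,-43,22.4,0,0,0,0,-43,22.4,0,0,0,0,-43,22.4,0,0,0,0,-43,22.4,0,0,0,0,-43,22.4,0,0,0,0,-43,22.4,0,0,0,0,-43,22.4,0,0,0,0,-42,22.9,0,0,0,0,0,0,0,0,0,0,0,0,0,0,0,0]'; python3 - <<'E'
from h import *
go((.088,.052,.139))
s=env.snapshot("wrist"); cv2.imwrite("pics/w1.png",s["pixels"][...,::-1])
E
```

```text
clock: 0.95
tcp_pos: [0.2743, 0.5891, 0.2393]
tcp_rot: [0.7, 0.714, -0.0, 0.0]
ft_force: [-0.1, -1.0, -0.4]
finger_gap: 0.405
finger_force: 0.0
clock: 2.58
tcp_pos: [0.5326, 0.1242, 0.2394]
tcp_rot: [0.698, 0.716, -0.0, -0.0]
ft_force: [-0.6, 0.3, -0.4]
finger_gap: 0.006
finger_force: 0.0
target [0.5331 0.1235 0.139 ] shift [ -0.9   0.5 100.4] turn [-0.04 -0.04 -0.01] shift in target frame [ -0.8   0.4 100.4]
```

View pics/w1.png

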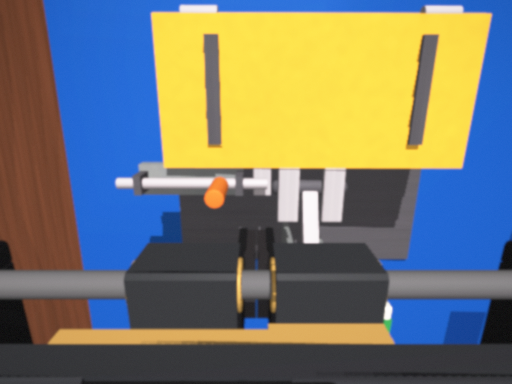

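The wrist view shows the knob top at (215,198), left of the closed fingers at about (257,240), with the guides at columns 138 and 240. I'll check the knob position and then descend.

```bash
python3 - <<'E'
from h import *
s=env.snapshot("wrist"); p=pts(s); hsv=cv2.cvtColor(s["pixels"],cv2.COLOR_RGB2HSV)
m=(cv2.inRange(hsv,(5,150,80),(18,255,255))>0); m[:170]=0; m[215:]=0; q=p[m]; q=q[q[:,2]>.145]
c=np.median(q,0); d=c[:2]-O; print(len(q),c,"bunker",np.cos(YAW)*d[0]+np.sin(YAW)*d[1],-np.sin(YAW)*d[0]+np.cos(YAW)*d[1])
E
python3 -m pendant '[-1,0.5,15,0,0,0,0,0,25,0,0,0,0,0,25,0,0,0,0,0,20,0,0,0,0,0,15,0,0,0,0,0,0,0,0,0]'
```

```text
305 [0.49959761 0.12897445 0.14909219] bunker 0.09436420904713239 0.08534187133217941
clock: 3.42
tcp_pos: [0.5324, 0.1227, 0.1381]
tcp_rot: [0.698, 0.716, -0.001, -0.001]
ft_force: [0.0, -0.1, -0.4]
finger_gap: 0.005
finger_force: 0.0
```

```bash
python3 -m pendant '[3,-4,0,0,0,0,0,-5,0,0,0,0,0,-5,0,0,0,0,0,-5,0,0,0,0,0,-5,0,0,0,0,0,-5,0,0,0,0,0,-5,0,0,0,0,0,-5,0,0,0,0,0,-4,0,0,0,0,0,0,0,0,0,0]'; python3 - <<'E'
from h import *
s=env.snapshot("wrist"); p=pts(s); hsv=cv2.cvtColor(s["pixels"],cv2.COLOR_RGB2HSV)
m=(cv2.inRange(hsv,(5,150,80),(18,255,255))>0); q=p[m]; q=q[(q[:,2]>.12)&(q[:,2]<.156)]
if len(q):
    c=np.median(q,0); d=c[:2]-O; print(len(q),c,"bunker",np.cos(YAW)*d[0]+np.sin(YAW)*d[1],-np.sin(YAW)*d[0]+np.cos(YAW)*d[1])
go((.088,.097,.139)); cv2.imwrite("pics/w2.png",s["pixels"][...,::-1])
E
```

```text
clock: 4.68
tcp_pos: [0.49, 0.1245, 0.1395]
tcp_rot: [0.698, 0.716, -0.0, -0.0]
ft_force: [1.1, 1.2, 0.9]
finger_gap: 0.003
finger_force: 0.4
352 [0.47213294 0.13444325 0.12922634] bunker 0.10052623294886898 0.11265935757655234
target [0.4881 0.1223 0.139 ] shift [-2.1 -2.   0.4] turn [-0.04  0.01 -0.01] shift in target frame [-2.1 -2.   0.4]
```

View pics/w2.png

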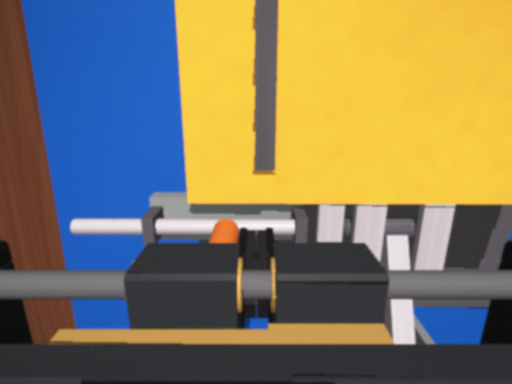

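The knob at (226,235) is drawn about 28 mm and is still against the finger. I'll push on gently to the stop.

```bash
python3 -m pendant '[0,-3,0,0,0,0,0,-3,0,0,0,0,0,-2,0,0,0,0,0,0,0,0,0,0]'; python3 - <<'E'
from h import *
s=env.snapshot("wrist"); p=pts(s); hsv=cv2.cvtColor(s["pixels"],cv2.COLOR_RGB2HSV)
m=(cv2.inRange(hsv,(5,150,80),(18,255,255))>0); q=p[m]; q=q[(q[:,2]>.12)&(q[:,2]<.156)]
c=np.median(q,0); d=c[:2]-O; print(len(q),c,"bunker",-np.sin(YAW)*d[0]+np.cos(YAW)*d[1])
E
```

```text
clock: 5.22
tcp_pos: [0.483, 0.1243, 0.1397]
tcp_rot: [0.698, 0.716, 0.001, 0.0]
ft_force: [3.1, 0.1, -2.2]
finger_gap: 0.005
finger_force: 1.9
358 [0.46543495 0.1342165  0.12934462] bunker 0.1193609439321663
```

```bash
python3 -m pendant '[0,-2,0,0,0,0,0,-1,0,0,0,0,0,0,0,0,0,0]'; python3 -m pendant '[0,4,0,0,0,0,0,6,0,0,0,0,0,6,-20,0,0,0,0,0,-40,0,0,0,0,0,-50,0,0,0,0,0,-20,0,0,0,0,0,0,0,0,0]'; python3 - <<'E'
from h import *
s=env.snapshot("wrist"); p=pts(s); hsv=cv2.cvtColor(s["pixels"],cv2.COLOR_RGB2HSV)
m=(cv2.inRange(hsv,(5,150,80),(18,255,255))>0); q=p[m]; q=q[(q[:,2]>.145)&(q[:,2]<.156)]
c=np.median(q,0); d=c[:2]-O; print(len(q),c,"bunker",-np.sin(YAW)*d[0]+np.cos(YAW)*d[1])
go((-.157,0,.209+.017+.025))
E
```

```text
clock: 5.65
tcp_pos: [0.4826, 0.1242, 0.1403]
tcp_rot: [0.698, 0.716, 0.003, 0.002]
ft_force: [10.3, 0.8, -4.4]
finger_gap: 0.006
finger_force: 4.7
clock: 6.52
tcp_pos: [0.4959, 0.1249, 0.2707]
tcp_rot: [0.698, 0.716, 0.001, 0.0]
ft_force: [-1.5, -0.7, -0.5]
finger_gap: 0.003
finger_force: 0.0
245 [0.46467236 0.12813295 0.14901698] bunker 0.12027722800208154
target [ 0.5913 -0.1201  0.251 ] shift [-247.2   90.    18. ] turn [-0.05 -0.   -0.01] shift in target frame [-247.2   89.9   18.1]
```

```bash
python3 -m pendant '[-41,15,0,0,0,0,-41,15,0,0,0,0,-41,15,0,0,0,0,-41,15,0,0,0,0,-41,15,0,0,0,0,-42,15,0,0,0,0,0,0,18,0,0,0,0,0,0,0,0,0]'; python3 - <<'E'
from h import *
go((-.157,0,.2306))
s=env.snapshot("wrist"); cv2.imwrite("pics/w3.png",s["pixels"][...,::-1])
E
```

```text
clock: 7.58
tcp_pos: [0.5897, -0.119, 0.2481]
tcp_rot: [0.698, 0.716, -0.002, -0.003]
ft_force: [1.0, 0.6, 0.1]
finger_gap: 0.006
finger_force: 0.0
target [ 0.5913 -0.1201  0.2306] shift [-1.2  1.6 17.4] turn [-0.37 -0.07 -0.03] shift in target frame [-1.2  1.5 17.5]
```

View pics/w3.png

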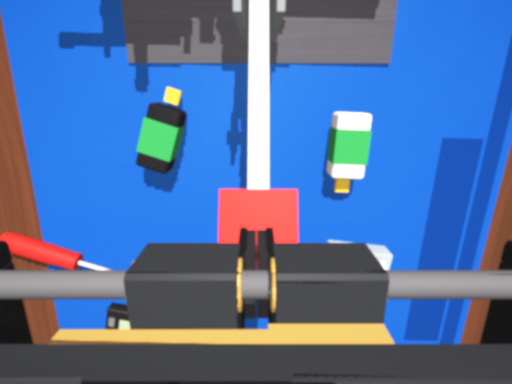

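The closed tips sit over the red pad (258,215), centred on the lever, and both packs are well clear at (162,137) and (350,145). Pressing along the arc.

```bash
python3 -m pendant '[-1,1.5,6,0,0,0,0,0,6,0,0,0,0,0,5.5,0,0,0,-3.8,0,7.1,0,0,0,-3.5,0,7.3,0,0,0,-3.2,0,7.4,0,0,0,-2.8,0,7.6,0,0,0,-2.5,0,7.7,0,0,0,-2.1,0,7.8,0,0,0,-1.8,0,7.9,0,0,0,-1.4,0,8,0,0,0,-1.1,0,8,0,0,0,-0.7,0,8.1,0,0,0]'; python3 -c "
from h import *
go((-.180,0,.137+.001))"
```

```text
clock: 9.25
tcp_pos: [0.5938, -0.1446, 0.1569]
tcp_rot: [0.698, 0.716, -0.0, 0.0]
ft_force: [-0.9, 1.8, 4.7]
finger_gap: 0.006
finger_force: 2.1
target [ 0.5919 -0.1431  0.138 ] shift [ 1.6 -1.9 18.9] turn [ 0.03  0.05 -0.04] shift in target frame [ 1.5 -1.9 18.9]
```

```bash
python3 -m pendant '[-0.3,0,8.1,0,0,0,0,0,8.1,0,0,0,0.4,0,8.1,0,0,0,0.7,0,8.1,0,0,0,1.1,0,8,0,0,0,1.5,0,8,0,0,0,1.8,0,7.9,0,0,0,2.2,0,7.8,0,0,0,2.5,0,7.5,0,0,0,2.9,0,6,0,0,0,0,0,0,0,0,0,0,0,0,0,0,0]'; python3 -c "
from h import *
go((-.167,0,.0736))"
```

```text
clock: 10.75
tcp_pos: [0.5929, -0.1295, 0.079]
tcp_rot: [0.698, 0.716, 0.0, -0.001]
ft_force: [0.1, -0.7, 0.9]
finger_gap: 0.007
finger_force: 0.2
target [ 0.5915 -0.1301  0.0736] shift [-0.6 -1.4  5.4] turn [-0.08 -0.12  0.03] shift in target frame [-0.6 -1.4  5.4]
```

```bash
python3 -m pendant '[0,0,2,0,0,0,0,0,2,0,0,0,0,0,2,0,0,0,0,0,2,0,0,0,0,0,0,0,0,0,0,0,0,0,0,0]'; python3 - <<'E'
from h import *
go((-.167,0,.0736))
a=env.snapshot("scene")["pixels"]
cv2.imwrite("pics/s4.png",cv2.resize(a[150:290,190:350,::-1],None,fx=4,fy=4,interpolation=2))
E
```

```text
clock: 11.5
tcp_pos: [0.594, -0.1308, 0.0727]
tcp_rot: [0.698, 0.716, 0.001, 0.0]
ft_force: [-1.8, 1.5, 9.4]
finger_gap: -0.0
finger_force: 4.0
target [ 0.5915 -0.1301  0.0736] shift [ 0.7 -2.5 -0.9] turn [ 0.07 -0.05 -0.01] shift in target frame [ 0.7 -2.5 -0.9]
```

View pics/s4.png

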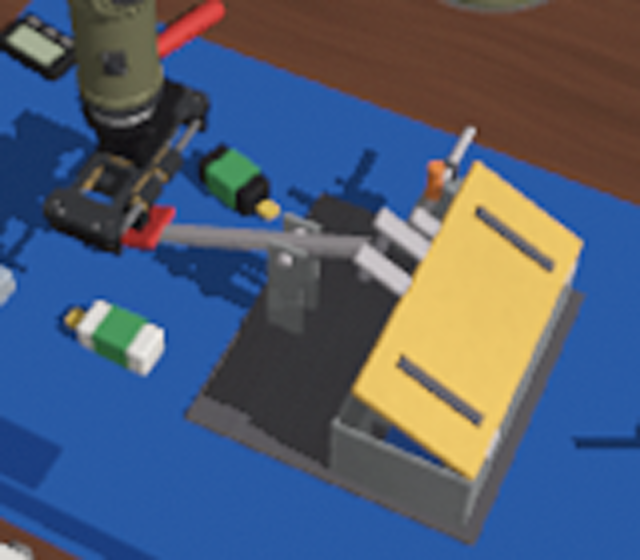

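The lid stands raised at (470,320), the knob is drawn (435,180), and the pad is down under the fingertips (150,228). I'll add a little press, then check the lid angle and steadiness.

```bash
python3 -m pendant '[0,0,1.5,0,0,0,0,0,1.5,0,0,0,0,0,0,0,0,0,0,0,0,0,0,0,0,0,0,0,0,0,0,0,0,0,0,0]'; python3 - <<'E'
from h import *
for i in range(3):
    s=env.snapshot("top"); p=pts(s); hsv=cv2.cvtColor(s["pixels"],cv2.COLOR_RGB2HSV)
    q=p[(cv2.inRange(hsv,(20,110,80),(36,255,255))>0)]; q=q[(q[:,2]>.09)&(abs(q[:,0]-.58)<.13)&(abs(q[:,1]-.2)<.1)]
    k=np.linalg.lstsq(np.c_[q[:,:2],np.ones(len(q))],q[:,2],rcond=None)[0]; st=env.state()
    print("lid",np.arctan(np.hypot(*k[:2])),"F",st["ft_force"],"tcp",st["tcp_pos"])
E
```

```text
clock: 12.3
tcp_pos: [0.5942, -0.1308, 0.0721]
tcp_rot: [0.698, 0.716, 0.001, -0.0]
ft_force: [-7.2, 2.2, 23.7]
finger_gap: 0.002
finger_force: 10.0
lid 0.4799768257820266 F [-8.17030103  3.04492822 23.64956666] tcp [ 0.59423074 -0.13071578  0.07209923]
lid 0.4812318571014693 F [-8.06336958  3.30381503 23.28227789] tcp [ 0.59418898 -0.13077237  0.07208683]
lid 0.4819273548520578 F [-7.48295085  2.89192118 23.79924512] tcp [ 0.59419516 -0.13072825  0.07207806]
```

The lever is firmly on its stop, with the lid at 0.48 rad and steady.

```bash
python3 -c "
from rig import env
print(env.hand_in())"
```

```text
the job is handed in; nothing more can be done
None
```

The bolt is drawn to its stop, the pad is held fully down with about 24 N, and the lid stands steady at about 0.48 rad; I handed the job in at about 12.5 s, and the judge returned no verdict.

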